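Open the tight balm jar in the bench jar clamp

ROBOT

A 7-joint arm with a two-finger parallel gripper is mounted at the origin on the work surface; the furniture and walls round the work are solid. World frame = base frame: x ahead of the robot, y to its left, z up, the work surface at z = 0. Lengths are in m, angles in rad, forces in N, time in s.
With the tool pointing down it reaches from about 0.425 to 0.875 m from the base axis. Payload 4.7 kg.
Tool frame: the origin (TCP) lies at the very end of the fingers, on their centre line; the grasp point (between the pads) lies 19 mm behind it (manip.hold_point_z is the distance from the TCP to the grasp point, in m); z points along the fingers, y is the line along which they close (so a half turn about z gives the same grasp; the last joint's range is limited). The gripper opens to 85 mm and grips with 20 to 120 N. Pads are 22 mm wide; open, the fingers measure 114 mm over their backs; the gripper's body (76 mm by 85 mm) begins 54 mm behind the grasp point. The pads swing forward as they close: fully open they stand 13 mm farther back than shut.
Start: joints at [0.014, 0.321, -0.07, 1.45, 0.023, 1.371, -0.057], TCP at [0.65, -0, 0.231] pointing down, gripper open.
Joint ranges: [-2.86, 2.86], [-0.3, 2.09], [-1.38, 1.24], [0.06, 2.45], [-1.56, 4.7], [0.09, 2.05], [-2.69, 2.69]. Speed limits (rad/s): [2.57, 2.57, 3.14, 3.14, 3.14, 3.14, 3.14].

INTERFACE

Orientations are given as a rotation vector (axis times angle).
In Python, from bench import manip, viewer gives the robot as it stands.
- The arm moves only by the shell command python3 -m inch 'ROWS' [FORCE]. ROWS is JSON, one flat list of numbers, 7 for each row, row after row: the shift along the world's x, y, z normalised to -1 to 1, where 1 is 0.12 m, then the turn, a rotation vector about the world's x, y, z normalised to -1 to 1, where 1 is 90 degrees, then the opening, from -1 (shut) to 1 (fully open), so that 0 is half open. In form: [tx, ty, tz, rx, ry, rz, claw, tx, ty, tz, rx, ry, rz, claw, ...]. A call has 1 to 20 rows; each row is the pose to reach, as a shift and turn from the pose commanded when the call began; what a row does not reach only later rows make up. A row lasts 1/10 s, in which the tool goes at most 50 mm and 8.59 degrees, less where a joint would pass 70% of its speed; a pose out of reach is approached as far as the arm can. A call with a number of a shift or a turn outside -1 to 1 is refused whole. A call with a gripper value outside its range is refused whole. The fingers move at their own pace and stop on an object; FORCE is the grip in N (left out, the last holds). Time passes only in rows, so rows that repeat a pose let the fingers close. It gives the time, the measured TCP pose, the force, the opening and the grip force at its end, in the units of the state.
- manip.observe(): the state, without advancing time (a new reading comes with each control period).
- viewer.camera(name): name is "scene" or "side" or "wrist"; returns a dict with "img" (400x640x3 uint8, red, green, blue), "fx", "fy", "cx", "cy" (pixels), "rvec" (rotation vector, rad) and "tvec" (3), from world to camera coordinates, as OpenCV has them. Camera axes: x right, y down, z forward; pixel columns grow to the right and rows downward; lengths in m; the calibration is good to about 2 mm. A picture is of the moment at which its call begins. There is no depth.
- manip.finish_job(): hands the job in; it is judged then, once.
Trained networks look in a picture, given as the dict that the camera call returned (one of the last four; its "shot" number tells which), for a name from the list of things; names that differ only in an ending like _2 or _b are one class to them, and where a whole thing is asked for, a point or a joint stands for the part that bears it (a point fixed in the world has none). Each returns a list of dicts, best first, with "confidence" (0 to 1); they miss things now and then, are a little off and sometimes report something else, mostly with a low value. They report only what shows in the picture. A call takes as long as a camera call. They do not tell look-alikes from the thing itself.
- viewer.boxes_of(picture, thing): "at" ([x, y, z] in m, in world coordinates, good to about 4 mm: the middle of the surface that is visible of it).
The state is a dict: "t": time; "joint_pos": joint angles; "qvel": joint speeds; "effort": joint torques, N m; "tool_pos": TCP position; "ee_rot": TCP orientation; "ft_force": force on the tool from outside, world axes, zero at the start; "wrist_torque": the same for the moment, N m; "opening": finger opening in m; "grip_force": force on a finger pad.
Only numpy, scipy, OpenCV 4.12 (cv2) and the standard library are available. Lean on these libraries where they do the work, as an engineer would, in place of code of your own. Each camera call takes 0.05 s, during which the arm holds its last target. There are 200 camera calls.

TASK

Press the clamp's hinged collar down over the jar by its red tab until the spring catch snaps over it and holds it shut by itself, so that the jar cannot turn. Then unscrew the tight white lid from the clamped jar, turning it no further than it takes for its threads to let go (a part of a turn), lift it straight off without turning it on or back, and finish while still holding it level, about 2 cm above the jar's open mouth and centred over it. Do not let the jar turn with the lid, and leave everything else on the counter where it is.

Things in the scene. Friction and masses are not known exactly. Their poses are not given: they have to be found in the camera images.
- clamp: bench jar clamp, fixed: grey base plate 180 x 96 mm with a black ring nest (24 mm high). Origin on the counter under the nest's middle; -x points to the red tab and the catch, +x to the hinge, z up. The hinge axis lies 78 mm along +x, 75 mm above the counter, parallel to y
- catch_tip (a point): top of the spring catch as built, 94 mm above the counter and 67 mm from the jar's axis towards the tab: a steel hook 12 mm wide, sloped on top, 56 to 72 mm from the jar's axis. It comes up through a window in the collar's tongue and yields and snaps back by itself as the collar is pressed past it
- collar (a joint): angle of the hinged aluminium collar, rad: 0 = shut and level (about 0.003 when caught), grows as it opens upwards; stiff hinge, stays where left. Below 0.1 it meets sprung pads and the catch; pressing the tab to about -0.015 with up to 12 N snaps the catch over it; hard stop -0.025. Let go before that, it springs back to about 0.06
- collar_hinge (a point): middle of the collar's hinge axis
- collar_tab (a point): middle of the upper face of the red press tab (24 x 28 mm) at the collar's free end, 171.5 mm from the hinge axis along the collar and 6 mm above it square to it; with the collar shut, 93.5 mm from the jar's axis and 81 mm above the counter. Press here, moving round the hinge as the collar swings down
- jar_mouth (a point): centre of the jar's rim; z up, x axis fixed to the jar. Amber jar 80 mm in diameter, 58 mm tall to its flat shoulder; neck 40 mm in diameter, its rim 24 mm above the shoulder (93 mm above the counter). Loose in the nest, 0.45 kg: unless clamped it turns with the lid
- jar_mark (a point): middle of the green square on the jar's label, on its side, 40 mm from its axis: it moves as the jar turns
- lid_mid (a point): centre of the white ribbed screw lid, half-way up. Lid 55 mm in diameter, 28 mm tall, 60 g; its flat top is 14 mm above this point, 99.5 mm above the counter while tight. 21 mm of it stands above the shut collar, a level ring (upper face 78 mm above the counter, hole 70 mm, outside 92 mm)
- lid_edge (a point): centre of the lid's lower edge, 14 mm below lid_mid; z up; 71.5 mm above the counter while tight (the rim lies inside the lid). Tight: 0.2 to 0.4 N m. Unscrews anticlockwise seen from above: three-start thread, rises 3 mm and lets go after 50 to 65 degrees, then lifts straight off; turned past 100 degrees it catches the next thread
- lid: the lid as a solid; origin at the centre of its lower edge, z up. The dark mark on its top points along its x axis and says nothing about the thread
- jar: the jar as a solid; origin at the centre of its underside, z up, x towards the green square
- tray: bystander: shallow divided pine tray, 200 x 158 x 42 mm, with a pipette, a pen and two small atomisers
- spray: bystander: trigger spray bottle, 194 mm tall
- tissues: bystander: blue tissue pack, 84 x 190 x 59 mm
- labels: bystander: roll of white labels, 64 x 26 mm
- beaker: bystander: small glass beaker, 47 x 55 mm
- tin_a: bystander: small round tin, 59 x 26 mm
- funnel: bystander: small steel funnel, mouth down, 57 x 56 mm
- bottle_a: bystander: amber dropper bottle with a black bulb, 39 x 102 mm
Things that resemble listed ones, but are neither listed nor needed, are in the scene too. What is shaped like the lid but blue or turquoise is not meant.

How it is judged:
By the outcome, as a careful person would: the job done as asked, in the order asked, and still so for the second after the job is handed in, while the arm keeps its last pose, push and grip.
It also fails if it takes over 48 s, if anything falls off the work surface, if the arm or the gripper's body presses on something with over 40 N, if the wrist force passes 120 N, or if a joint passes its speed limit or range.

## Working session

There is one attempt and no reset: what is moved stays moved. The work goes in short steps, Python scripts to look and compute and a shell command to move; the robot and the scene stay as the last step left them, time stands still between calls to the robot, and variables do not carry over. Pictures are saved under pics/ and viewed, at most 15 in all, crops included, and the job is handed in when it is done.

```bash
mkdir -p pics; ls; cat > h.py <<'E'
import numpy as np, cv2
from bench import manip, viewer
def cam(n,save=None):
    p=viewer.camera(n)
    if save: cv2.imwrite('pics/'+save,p['img'][:,:,::-1])
    return p
def proj(p,X):
    q,_=cv2.projectPoints(np.array(X,float).reshape(-1,1,3),np.array(p['rvec'],float),np.array(p['tvec'],float),np.array([[p['fx'],0,p['cx']],[0,p['fy'],p['cy']],[0,0,1.]]),None)
    return q.reshape(-1,2)
def atz(p,u,v,z):
    R=cv2.Rodrigues(np.array(p['rvec'],float))[0];t=np.array(p['tvec'],float)
    d=R.T@np.array([(u-p['cx'])/p['fx'],(v-p['cy'])/p['fy'],1]);c=-R.T@t
    return c+d*(z-c[2])/d[2]
E
python3 - <<'E'
from h import *
for n in ("scene","side"):
    p=cam(n,n+'0.png')
    for th in ("clamp","catch_tip","collar","collar_hinge","collar_tab","jar_mark","lid_mid","lid_edge","lid","jar","jar_mouth"):
        for d in viewer.boxes_of(p,th)[:3]:
            print(n,th,{k:(np.round(v,3).tolist()) for k,v in d.items() if k in("at","confidence")},np.round(proj(p,d["at"]))[0])
print(manip.observe())
E
```

```text
pics
scene clamp {'at': [0.462, 0.153, 0.03], 'confidence': 0.85} [260. 218.]
scene clamp {'at': [0.396, -0.261, 0.046], 'confidence': 0.34} [374. 184.]
scene catch_tip {'at': [0.458, 0.154, 0.032], 'confidence': 0.68} [260. 218.]
scene collar {'at': [0.474, 0.139, 0.124], 'confidence': 0.86} [259. 189.]
scene collar {'at': [0.448, 0.141, 0.054], 'confidence': 0.41} [265. 212.]
scene collar_hinge {'at': [0.482, 0.138, 0.126], 'confidence': 0.64} [259. 187.]
scene collar_tab {'at': [0.476, 0.136, 0.126], 'confidence': 0.67} [260. 187.]
scene jar_mark {'at': [0.447, 0.143, 0.052], 'confidence': 0.62} [265. 213.]
scene lid_mid {'at': [0.345, -0.007, 0.027], 'confidence': 0.75} [324. 218.]
scene lid_mid {'at': [0.456, 0.134, 0.093], 'confidence': 0.72} [265. 199.]
scene lid_mid {'at': [0.433, -0.041, 0.023], 'confidence': 0.67} [316. 205.]
scene lid_edge {'at': [0.338, 0.099, 0.025], 'confidence': 0.79} [296. 232.]
scene lid_edge {'at': [0.438, -0.036, 0.028], 'confidence': 0.78} [314. 203.]
scene lid_edge {'at': [0.459, 0.128, 0.087], 'confidence': 0.69} [266. 200.]
scene lid {'at': [0.
[... 1679 characters left out ...]
.2, 'joint_pos': array([ 0.01412589,  0.32101093, -0.07008396,  1.45050688,  0.02261267,
        1.37080398, -0.05686695]), 'qvel': array([-0.00162375, -0.00116658, -0.00026718,  0.00084069, -0.00039535,
        0.00135763,  0.0003231 ]), 'effort': array([ 5.92899705e-04, -4.93404222e+01, -3.81576587e-01, -3.14579844e+01,
        1.31769691e-02,  1.47384428e-03,  3.82249198e-06]), 'tool_pos': array([ 6.50014727e-01, -5.60962570e-05,  2.31337846e-01]), 'ee_rot': array([ 2.22136583e+00,  2.22139610e+00, -3.00204673e-06]), 'ft_force': array([-0.77787597, -0.31567677,  0.14468949]), 'wrist_torque': array([ 0.01760111,  0.0474253 , -0.05602589]), 'grip_force': 0.0, 'opening': 0.08526822527440168}
```

View pictures.

View pics/scene0.png

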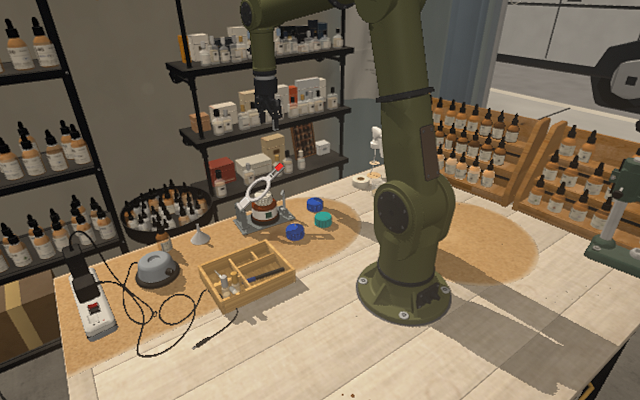

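View pics/side0.png

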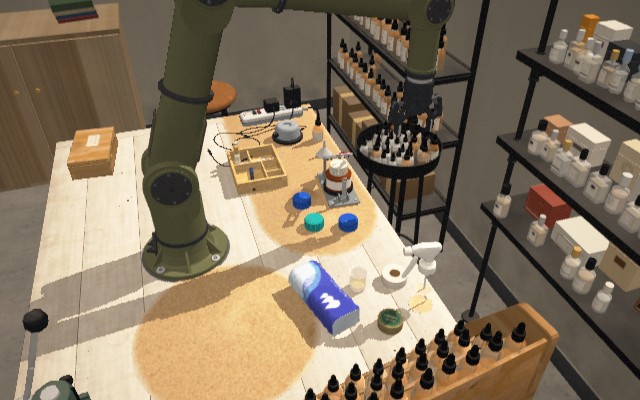

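```bash
python3 - <<'E'
import cv2
a=cv2.imread('pics/scene0.png')[150:250,190:350]; b=cv2.imread('pics/side0.png')[120:240,280:400]
a=cv2.resize(a,(640,400),interpolation=3)
b=cv2.resize(b,(600,600),interpolation=3)
cv2.imwrite('pics/a.png',a);cv2.imwrite('pics/b.png',b)
E
```

```text
(no output)
```

View pics/a.png

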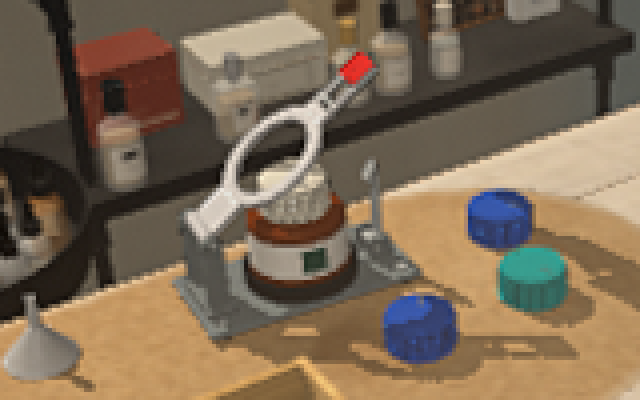

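View pics/b.png

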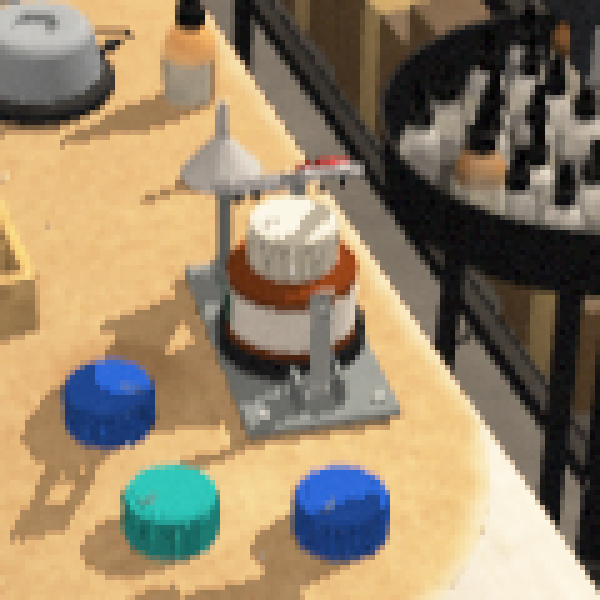

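```bash
python3 - <<'E'
from h import *
s=cam("scene");d=cam("side")
def P(p):
    R=cv2.Rodrigues(np.array(p['rvec'],float))[0]
    return np.array([[p['fx'],0,p['cx']],[0,p['fy'],p['cy']],[0,0,1.]])@np.c_[R,np.array(p['tvec'],float)]
for n,a,b in (("tab",(279.5,167),(346,152.6)),("catch",(282.7,191.2),(344.4,179)),("lidtop",(263,193),(339,163))):
    X=cv2.triangulatePoints(P(s),P(d),np.array(a,float).reshape(2,1),np.array(b,float).reshape(2,1));print(n,(X[:3]/X[3]).ravel())
for n,p,u,v,z in (("lidtop",s,263,193,.0995),("lidtop",d,339,163,.0995),("catch",s,282.7,191.2,.094),("catch",d,344.4,179,.094)): print(n,atz(p,u,v,z))
for p in(s,d):print(-cv2.Rodrigues(np.array(p['rvec'],float))[0].T@np.array(p['tvec'],float),p['fx'])
w=cam("wrist","w0.png");R=cv2.Rodrigues(np.array(w['rvec'],float))[0];print(-R.T@np.array(w['tvec'],float),R,w['fx'])
E
```

```text
tab [0.48084209 0.06330252 0.17503969]
catch [0.4772133  0.05899309 0.08810682]
lidtop [0.48401654 0.12532042 0.10087795]
lidtop [0.48306546 0.12475078 0.0995    ]
lidtop [0.48574316 0.1286306  0.0995    ]
catch [0.46512578 0.06461154 0.094     ]
catch [0.47502832 0.05232778 0.094     ]
[-0.47303755  0.57492987  0.67973453] 383.8600139992228
[ 0.03464578 -1.07337698  0.95160572] 508.419551327846
[0.65014148 0.07184397 0.37394121] [[ 9.99999269e-01 -1.17868127e-03  2.68333329e-04]
 [-1.20623686e-03 -9.58394755e-01  2.85443581e-01]
 [-7.92777481e-05 -2.85443696e-01 -9.58395477e-01]] 341.9981026255313
```

View pics/w0.png

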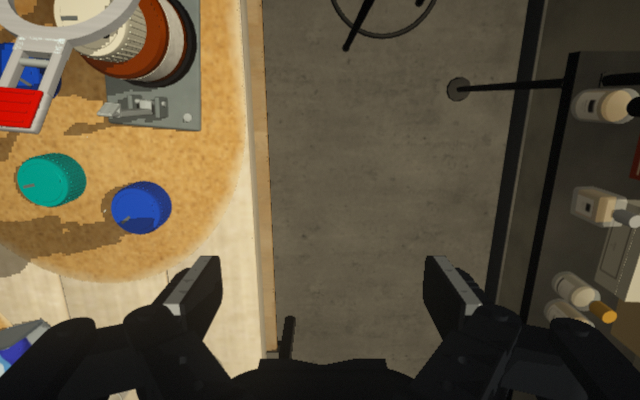

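The only white ribbed lid is the one on the clamp's jar, scene (264,196). The look-alikes are the blue caps at (295,232) and (316,204) and the turquoise one at (323,219). In the wrist view, the collar is half open with its red tab towards -y, and the base plate lies nearly along world y. Next I'll move closer and look from above.

```bash
python3 -m inch '[-0.4,0.4,0.5,0,0,0,-1, -0.8,0.8,0.5,0,0,0,-1, -1,1,0.5,0,0,0,-1, -1,1,0.5,0,0,0,-1, -1,1,0.5,0,0,0,-1]' 60; python3 - <<'E'
from h import *
w=cam("wrist","w1.png")
for th in ("catch_tip","collar_tab","collar_hinge","lid_mid","jar_mark"):
    for d in viewer.boxes_of(w,th)[:2]: print(th,d["confidence"],np.round(d["at"],4),proj(w,d["at"])[0].round())
print(manip.observe()["tool_pos"],manip.observe()["joint_pos"])
E
```

```text
t: 1.85
tool_pos: [0.5273, 0.1257, 0.2935]
ee_rot: [-2.212, -2.231, -0.005]
ft_force: [0.5, 0.9, -0.7]
opening: 0.0123
grip_force: 0.0
catch_tip 0.81 [0.4878 0.151  0.1019] [281. 146.]
collar_tab 0.63 [0.4794 0.1342 0.1285] [269. 169.]
collar_hinge 0.73 [0.4819 0.1295 0.1277] [272. 173.]
lid_mid 0.8 [ 0.3629 -0.0089  0.0303] [195. 261.]
lid_mid 0.68 [0.3579 0.0993 0.0286] [183. 180.]
jar_mark 0.97 [0.4764 0.1485 0.0682] [274. 144.]
[0.53069366 0.11837956 0.29071747] [-0.11799931  0.07947863 -0.1600061   1.61944783  0.01306379  1.44459081
 -0.28182961]
```

View pics/w1.png

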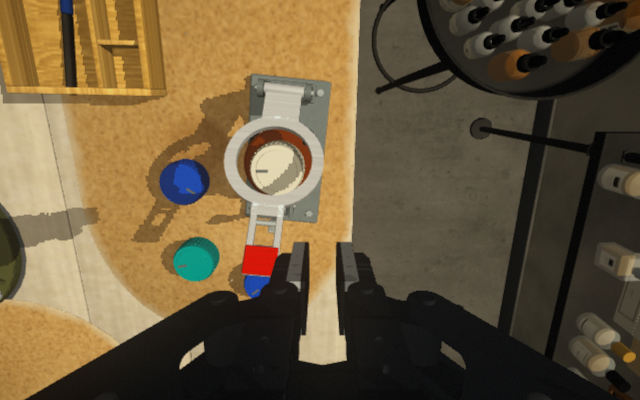

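```bash
python3 - <<'E'
from h import *
w=cam("wrist")
im=w['img'].astype(int)
r,g,b=im[...,0],im[...,1],im[...,2]
m=((r>170)&(g<60)&(b<60)); v,u=np.nonzero(m[200:320,200:310]); print("tab px",u.mean()+200,v.mean()+200,u.min()+200,u.max()+200,v.min()+200,v.max()+200)
for z in (.16,.17,.175,.18): print(z,atz(w,u.mean()+200,v.mean()+200,z))
for n,px,z in (("lidtop",(277,167),.0995),("TL",(252,74),.008),("TR",(330,82),.008),("BR",(324,222),.008)): print(n,atz(w,*px,z))
a=cv2.resize(w['img'][60:290,200:350,::-1],None,fx=2.6,fy=2.6,interpolation=3);cv2.imwrite('pics/w2.png',a)
E
```

```text
tab px 255.75969827586206 253.69504310344828 238 273 239 268
0.16 [0.47227672 0.0581116  0.16      ]
0.17 [0.4744307  0.06294949 0.17      ]
0.175 [0.47550769 0.06536843 0.175     ]
0.18 [0.47658468 0.06778737 0.18      ]
lidtop [0.48591044 0.12304694 0.0995    ]
TL [0.44883569 0.21535612 0.008     ]
TR [0.5402043  0.20612353 0.008     ]
BR [0.53272721 0.03031715 0.008     ]
```

View pics/w2.png

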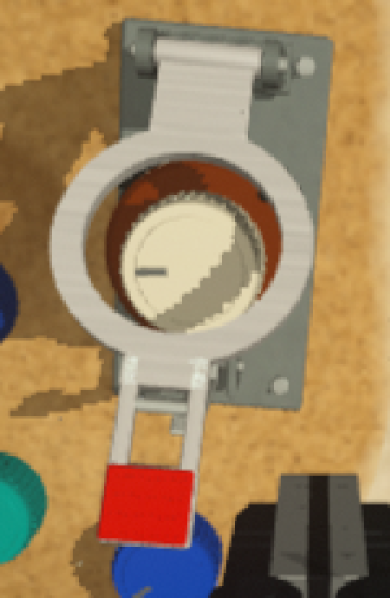

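```bash
python3 - <<'E'
from h import *
w=cam("wrist")
f=lambda x,y,z: atz(w,200+x/2.6,60+y/2.6,z)
L=f(192,265,.0995);TL,TR,BR=[f(*c,.008) for c in((122,20),(333,38),(300,410))]
print(L,TL,TR,BR)
d=TR-BR;print("yaw long",np.degrees(np.arctan2(d[1],d[0])),np.linalg.norm(d)); d=TR-TL;print("yaw short+90",np.degrees(np.arctan2(d[1],d[0]))+90,np.linalg.norm(d)); c=(TL+BR)/2;print("plate mid",c)
v,u=np.nonzero(((w['img'][...,0]>170)&(w['img'][...,1]<60))[200:320,200:310]);print(u.mean()+200,v.mean()+200)
for yaw in (86,84,88):
    y=np.radians(yaw);ex=np.array([np.cos(y),np.sin(y),0])
    H=np.array([L[0],L[1],0])+.078*ex+[0,0,.075]
    for q in (.5,.55,.6,.65):
        T=H-ex*(.1715*np.cos(q)-(-.006*np.sin(q)) )+np.array([0,0,.1715*np.sin(q)+.006*np.cos(q)])
        # normal tilts toward hinge (+ex) as collar opens
        T=H-ex*(.1715*np.cos(q))+ex*.006*np.sin(q)+np.array([0,0,.1715*np.sin(q)+.006*np.cos(q)])
        print(yaw,q,T,proj(w,T)[0])
E
```

```text
[0.48291118 0.12836017 0.0995    ] [0.44321956 0.22250819 0.008     ] [0.53779916 0.21455966 0.008     ] [0.52127617 0.03665882 0.008     ]
yaw long 84.6937319747439 0.17866650172457704
yaw short+90 85.19611504731029 0.09491300857544209
plate mid [0.48224787 0.1295835  0.008     ]
255.88197424892704 253.9538626609442
86 0.5 [0.47805412 0.05890092 0.16248698] [261.91289486 254.32785934]
86 0.55 [0.478372   0.06344685 0.16975601] [260.54016221 253.2387485 ]
86 0.6 [0.47871483 0.0683495  0.1767882 ] [259.1436523  251.56252509]
86 0.65 [0.47908174 0.07359664 0.18356597] [257.72695877 249.25353795]
84 0.5 [0.47563298 0.05911275 0.16248698] [259.11392345 254.1140504 ]
84 0.55 [0.47610932 0.06364481 0.16975601] [257.84931396 253.03301941]
84 0.6 [0.47662304 0.06853251 0.1767882 ] [256.58369315 251.36653086]
84 0.65 [0.47717286 0.07376365 0.18356597] [255.32215919 249.06906438]
88 0.5 [0.48048117 0.05877373 0.16248698] [264.7125836  254.45285084]
88 0.55 [0.48064021 0.06332798 0.16975601] [263.23162358 253.35901518]
88 0.6 [0.48081172 0.06823961 0.1767882 ] [261.7041264  251.67709844]
88 0.65 [0.48099529 0.07349636 0.18356597] [260.13218271 249.36137316]
```

```bash
python3 -m inch '[-0.3,-0.35,-0.4,0,0,0,-1, -0.446,-0.5,-0.7,0,0,0,-1, -0.446,-0.5,-0.8,0,0,0,-1, -0.446,-0.5,-0.8,0,0,0,-1, -0.446,-0.5,-0.8,0,0,0,-1]' && python3 - <<'E'
from h import *
w=cam("wrist","w3.png"); o=manip.observe(); print(o["t"],o["tool_pos"],o["ft_force"])
E
```

```text
t: 2.75
tool_pos: [0.4773, 0.0602, 0.196]
ee_rot: [2.222, 2.221, 0.001]
ft_force: [0.1, 1.1, 0.3]
opening: -0.0002
grip_force: 0.0
2.8 [0.47807355 0.06072532 0.19692061] [ 0.2103354  -0.69895816 -0.33909789]
```

View pics/w3.png

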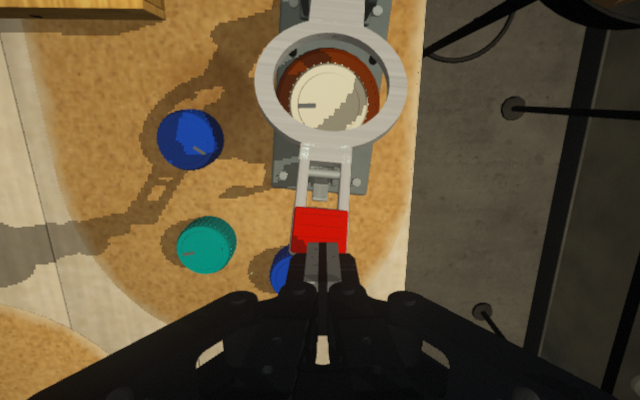

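The fingers are centred sideways over the red tab, at about (320,240). Next I'll press along the arc.

```bash
python3 -m inch '[0,-0.02,-0.15,0,0,0,-1, 0,-0.054,-0.293,0,0,0,-1, 0,-0.1,-0.4,0,0,0,-1, -0.01,-0.14,-0.503,0,0,0,-1, -0.01,-0.17,-0.61,0,0,0,-1, -0.015,-0.194,-0.723,0,0,0,-1, -0.02,-0.206,-0.8,0,0,0,-1, -0.02,-0.206,-0.8,0,0,0,-1]'
```

```text
t: 3.6
tool_pos: [0.4727, 0.0349, 0.0976]
ee_rot: [-2.22, -2.22, 0.004]
ft_force: [-0.2, -0.0, 0.3]
opening: -0.0001
grip_force: 0.0
```

```bash
python3 -m inch '[0,-0.005,-0.05,0,0,0,-1, 0,-0.01,-0.09,0,0,0,-1, 0,-0.01,-0.12,0,0,0,-1, 0,-0.01,-0.14,0,0,0,-1, 0,-0.01,-0.15,0,0,0,-1, 0,-0.01,-0.155,0,0,0,-1]'; python3 -m inch '[0,0,-0.01,0,0,0,-1, 0,0,-0.016,0,0,0,-1]'
```

```text
t: 4.2
tool_pos: [0.4743, 0.034, 0.0815]
ee_rot: [2.221, 2.221, 0.0]
ft_force: [-2.2, -1.4, 4.2]
opening: -0.0002
grip_force: 2.8
t: 4.4
tool_pos: [0.4744, 0.034, 0.0801]
ee_rot: [2.221, 2.221, 0.0]
ft_force: [-3.3, -1.3, 9.5]
opening: -0.0002
grip_force: 5.0
```

```bash
python3 -m inch '[0,0,-0.01,0,0,0,-1, 0,0,-0.016,0,0,0,-1, 0,0,-0.016,0,0,0,-1]'; 
```

```text
t: 4.7
tool_pos: [0.4744, 0.0339, 0.0785]
ee_rot: [2.221, 2.221, 0.0]
ft_force: [-4.3, -1.3, 10.8]
opening: 0.0001
grip_force: 5.3
```

```bash
python3 -m inch '[0,0,-0.012,0,0,0,-1, 0,0,-0.012,0,0,0,-1]'; python3 -m inch '[0,0,-0.01,0,0,0,-1, 0,0,-0.01,0,0,0,-1]'
```

```text
t: 4.9
tool_pos: [0.4744, 0.0339, 0.0772]
ee_rot: [2.221, 2.221, 0.0]
ft_force: [-4.9, -1.3, 12.1]
opening: -0.0002
grip_force: 5.9
t: 5.1
tool_pos: [0.4746, 0.0339, 0.0767]
ee_rot: [2.221, 2.221, 0.0]
ft_force: [-5.4, -1.6, 17.2]
opening: 0.0002
grip_force: 8.3
```

```bash
python3 -m inch '[0,0,0.3,0,0,0,-1, 0.02,0.2,0.6,0,0,-0.1,-1, 0.05,0.5,0.75,0,0,-0.2,0, 0.075,0.79,0.75,0,0,-0.3,1, 0.075,0.79,0.75,0,0,-0.33,1, 0.075,0.79,0.75,0,0,-0.33,1, 0.075,0.79,0.75,0,0,-0.33,1]' && python3 - <<'E'
from h import *
w=cam("wrist","w4.png");s=cam("side")
for th in ("lid_mid","lid","collar"):
  for p in (w,s):
    for d in viewer.boxes_of(p,th)[:3]: print(th,d["confidence"],np.round(d["at"],4))
o=manip.observe(); print(o["t"],o["tool_pos"],o["joint_pos"],o["ft_force"])
cv2.imwrite('pics/s4.png',cv2.resize(s['img'][120:240,280:400,::-1],(600,600),interpolation=3))
E
```

```text
t: 5.8
tool_pos: [0.4831, 0.1282, 0.1641]
ee_rot: [2.715, 1.579, -0.001]
ft_force: [-0.6, -0.4, 0.4]
opening: 0.0727
grip_force: 0.0
lid_mid 0.92 [ 0.4571 -0.0383  0.0319]
lid_mid 0.9 [0.4809 0.1287 0.1034]
lid_mid 0.7 [0.3727 0.0022 0.0254]
lid_mid 0.82 [0.352  0.0807 0.0286]
lid_mid 0.82 [ 0.4481 -0.0632  0.0276]
lid_mid 0.78 [0.4736 0.1148 0.0952]
lid 0.87 [0.3727 0.097  0.0233]
lid 0.6 [ 0.4569 -0.0382  0.0304]
lid 0.55 [0.4851 0.1312 0.0994]
lid 0.69 [0.3502 0.0808 0.026 ]
lid 0.69 [ 0.3533 -0.0243  0.0305]
lid 0.64 [0.4762 0.1139 0.0971]
collar 0.88 [0.4818 0.1428 0.078 ]
collar 0.76 [0.4698 0.093  0.075 ]
6.2 [0.48313787 0.12852952 0.16425195] [-0.14336199  0.05667359 -0.17507238  1.89909415  0.01073994  1.1866887
 -0.84092324] [-0.6594031   0.20606537 -0.00153827]
```

View pics/w4.png

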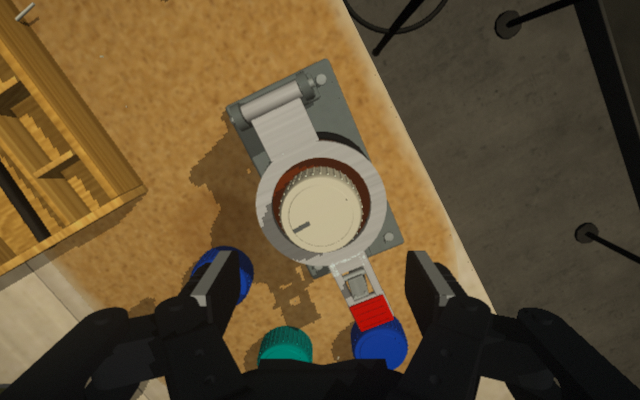

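View pics/s4.png

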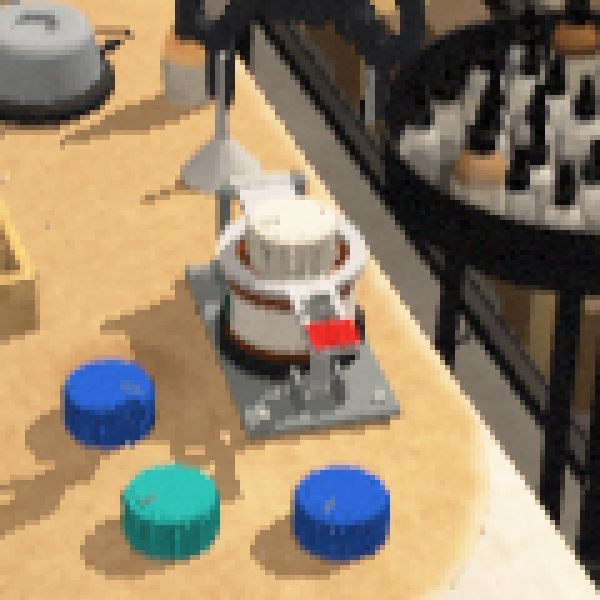

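The collar lies level with the hook through its window (wrist 357,285), so it looks caught. I'll check the tab height and the lid centre in numbers.

```bash
python3 - <<'E'
from h import *
w=cam("wrist")
im=w['img'];m=((im[...,0]>170)&(im[...,1]<70)&(im[...,2]<70)).astype(np.uint8)
v,u=np.nonzero(m[280:350,340:410]);print("tab",u.mean()+340,v.mean()+280)
# lid top ellipse: warm white
c=((im.min(2)>120)&(im[...,0].astype(int)-im[...,2]>10)).astype(np.uint8)
c[:, :275]=0;c[:,370:]=0;c[:165]=0;c[262:]=0
n,lab,st,ce=cv2.connectedComponentsWithStats(c);i=1+st[1:,4].argmax();print("lid",st[i],ce[i])
L=atz(w,321,214,.0995);print(L,atz(w,*ce[i],.0995))
e=np.array([np.cos(np.radians(84.9)),np.sin(np.radians(84.9)),0])
J=np.array([.483,.129,0])
for q in(-.015,.003,.03,.06):
    T=J+e*(.078-.1715*np.cos(q)+.006*np.sin(q))+[0,0,.075+.1715*np.sin(q)+.006*np.cos(q)];print(q,proj(w,T)[0])
E
```

```text
tab 372.5523978685613 312.7815275310835
lid [ 282  177   88   85 5491] [325.81005281 219.92788199]
[0.48263692 0.12837521 0.0995    ] [0.48331548 0.12332581 0.0995    ]
-0.015 [371.86576474 308.32263758]
0.003 [372.39082813 310.63720263]
0.03 [373.14782686 314.09779706]
0.06 [373.94337306 317.92462593]
```

```bash
python3 -m inch '[0,0,-0.25,0,0,0,1, 0,0,-0.5,0,0,0,1, 0,0,-0.715,0,0,0,1, 0,0,-0.715,0,0,0,1, 0,0,-0.715,0,0,0,0.4, 0,0,-0.715,0,0,0,0.2, 0,0,-0.715,0,0,0,0.2, 0,0,-0.715,0,0,0,-0.2, 0,0,-0.715,0,0,0,-0.2, 0,0,-0.715,0,0,0,-0.2]' 50; python3 -c "
from h import *
o=manip.observe();print(o)"
```

```text
t: 7.25
tool_pos: [0.4842, 0.1294, 0.0809]
ee_rot: [2.716, 1.578, 0.004]
ft_force: [-2.3, -0.8, 4.5]
opening: 0.0536
grip_force: 51.4
{'t': 7.25, 'joint_pos': array([-0.14863523,  0.14475208, -0.17658733,  1.98563352,  0.03003538,
        1.01070568, -0.85759052]), 'qvel': array([-1.31621851e-03, -6.32090553e-04, -2.53490928e-04, -4.36962130e-04,
       -4.73248862e-04,  1.67890485e-03, -9.89140641e-06]), 'effort': array([  0.17790812, -33.10254693,  -0.32255849, -26.36415303,
         0.2463419 ,  -0.81140885,  -0.04433265]), 'tool_pos': array([0.4842122 , 0.12939176, 0.08089453]), 'ee_rot': array([2.71592215, 1.5776629 , 0.00446535]), 'ft_force': array([-2.26163987, -0.8157855 ,  4.49513707]), 'wrist_torque': array([0.05944377, 0.63924531, 0.01072287]), 'grip_force': 51.39328912831843, 'opening': 0.053598349198285794}
```

```bash
python3 -m inch '[0.008,0.006,0.022,0,0,0,-0.2, 0.008,0.006,0.022,0,0,0,-0.2]'; python3 -m inch '[0,0,0.002,0,0,0.06,-0.2, 0,0,0.004,0,0,0.12,-0.2]' ; python3 -c "
from h import *
o=manip.observe();print(o['wrist_torque'],o['tool_pos'],o['joint_pos'][6],o['opening'])"
```

```text
t: 7.45
tool_pos: [0.4841, 0.1294, 0.0813]
ee_rot: [2.716, 1.578, 0.0]
ft_force: [0.1, 0.3, -4.3]
opening: 0.0532
grip_force: 55.9
t: 7.65
tool_pos: [0.4839, 0.1298, 0.0815]
ee_rot: [-2.553, -1.83, -0.0]
ft_force: [-0.1, 1.8, -3.6]
opening: 0.0532
grip_force: 55.9
[ 0.21603483  0.1235241  -0.31877518] [0.48386657 0.12983794 0.08153073] -0.6686675906585753 0.05322357757933467
```

```bash
python3 -m inch '[0,0,0.003,0,0,0.07,-0.2, 0,0,0.006,0,0,0.14,-0.2, 0,0,0.009,0,0,0.21,-0.2]' ; python3 -c "
from h import *
w=cam('wrist','w5.png')
o=manip.observe();print(o['wrist_torque'],o['tool_pos'],o['joint_pos'][6],o['opening'])"
```

```text
t: 7.95
tool_pos: [0.4833, 0.1301, 0.0826]
ee_rot: [-2.216, -2.225, 0.001]
ft_force: [-1.7, 1.6, -3.3]
opening: 0.053
grip_force: 56.1
[0.17496626 0.6089495  0.20760765] [0.48322565 0.13000616 0.08261901] -0.337054351703982 0.05346425646884903
```

View pics/w5.png

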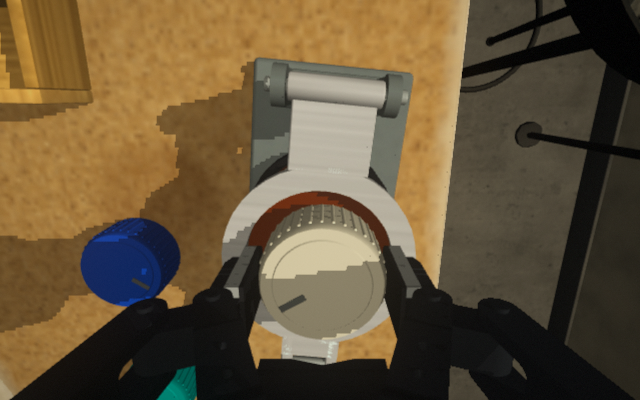

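```bash
python3 -m inch '[0,0,0.003,0,0,0.07,-0.2, 0,0,0.006,0,0,0.14,-0.2, 0,0,0.008,0,0,0.2,-0.2]' ; python3 -c "
from h import *
o=manip.observe();print(o['wrist_torque'],o['tool_pos'],o['joint_pos'][6],o['opening'])"; python3 -m inch '[0,0,0,0,0,0,-0.2]' ; python3 - <<'E'
from h import *
o=manip.observe();print(o['wrist_torque'],o['tool_pos'],o['joint_pos'][6],o['opening'])
import cv2
a=cv2.imread('pics/scene0.png')[...,::-1].astype(int);s=cam("scene")['img'].astype(int)
for im in (a,s):
    c=im[195:230,255:285];m=(c[...,1]>c[...,0]+12)&(c[...,1]>c[...,2]-5);v,u=np.nonzero(m);print(len(u),u.mean()+255 if len(u) else 0,v.mean()+195 if len(u) else 0)
E
```

```text
t: 8.3
tool_pos: [0.4833, 0.1298, 0.0836]
ee_rot: [-1.843, -2.542, 0.001]
ft_force: [-3.0, 0.7, -1.8]
opening: 0.0534
grip_force: 56.1
[ 0.07695174  0.57244545 -0.10851956] [0.48326337 0.1297883  0.08357079] -0.03262225565833129 0.05341778196341781
t: 8.4
tool_pos: [0.4832, 0.1296, 0.0836]
ee_rot: [-1.847, -2.54, 0.002]
ft_force: [-2.8, -0.6, -1.2]
opening: 0.0533
grip_force: 56.2
[-0.03416243  0.77562929  0.14878448] [0.48323718 0.12955506 0.0836048 ] -0.035656566405326225 0.053291698247566764
10 267.4 214.2
11 267.3636363636364 214.36363636363637
```

```bash
python3 -m inch '[0,0,0.002,0,0,0.045,-0.2, 0,0,0.006,0,0,0.045,-0.2, 0,0,0.01,0,0,0.045,-0.2]' ; python3 -c "
from h import *
o=manip.observe();print(o['wrist_torque'],o['tool_pos'],o['joint_pos'][6],o['opening'])"
```

```text
t: 8.75
tool_pos: [0.4832, 0.1296, 0.0842]
ee_rot: [-1.759, -2.602, 0.001]
ft_force: [-1.6, 0.9, -7.5]
opening: 0.0535
grip_force: 55.7
[0.15928089 0.50077874 0.02055195] [0.48324952 0.12963086 0.08415521] 0.03278063243317717 0.05346740341677911
```

```bash
python3 -m inch '[0,0,0.001,0,0,0.045,-0.2, 0,0,0.003,0,0,0.045,-0.2, 0,0,0.006,0,0,0.045,-0.2]' ; python3 -c "
from h import *
o=manip.observe();print(o['wrist_torque'],o['tool_pos'],o['joint_pos'][6],o['opening'])"
```

```text
t: 9.05
tool_pos: [0.4831, 0.1297, 0.0847]
ee_rot: [-1.665, -2.662, 0.002]
ft_force: [-3.4, 2.5, -9.4]
opening: 0.0535
grip_force: 55.5
[0.3457542  0.58546797 0.05881938] [0.48309916 0.12970179 0.08472055] 0.10333581126064811 0.05349622272068811
```

```bash
python3 -m inch '[0,0,0.0,0,0,0.035,-0.2, 0,0,0.001,0,0,0.035,-0.2, 0,0,0.002,0,0,0.035,-0.2]' ; python3 -c "
from h import *
o=manip.observe();print(o['wrist_torque'],o['tool_pos'],o['joint_pos'][6],o['opening'])"
```

```text
t: 9.35
tool_pos: [0.4833, 0.1294, 0.0855]
ee_rot: [-1.591, -2.708, 0.002]
ft_force: [-5.6, 0.2, -0.0]
opening: 0.0536
grip_force: 56.2
[0.19112151 1.43523627 0.07717231] [0.48331708 0.12941009 0.08551292] 0.15832040705480768 0.05364673806440651
```

The downward pull has vanished at about 59° and the lid has risen, so the thread has let go. I'll test with a small lift.

```bash
python3 -m inch '[0,0,0.008,0,0,0,-0.2, 0,0,0.016,0,0,0,-0.2]' ; python3 -c "
from h import *
o=manip.observe();print(o['wrist_torque'],o['tool_pos'],o['joint_pos'][6],o['opening'])"
```

```text
t: 9.55
tool_pos: [0.483, 0.1296, 0.0877]
ee_rot: [-1.59, -2.708, 0.002]
ft_force: [-5.8, 1.0, -4.2]
opening: 0.0535
grip_force: 55.8
[0.26409274 1.27848752 0.05670982] [0.48304814 0.12957564 0.08765002] 0.1593660140791072 0.053527801404371855
```

```bash
python3 -m inch '[0,0,0.015,0,0,0,-0.2, 0,0,0.03,0,0,0,-0.2, 0,0,0.03,0,0,0,-0.2]' ; python3 -c "
from h import *
o=manip.observe();print(o['wrist_torque'],o['tool_pos'],o['joint_pos'][6],o['opening'])
w=cam('wrist','w6.png')"
```

```text
t: 9.85
tool_pos: [0.4836, 0.1295, 0.0918]
ee_rot: [-1.591, -2.708, 0.001]
ft_force: [-5.8, 0.9, -2.5]
opening: 0.0532
grip_force: 56.0
[ 0.12425777  1.30600048 -0.05084337] [0.48359816 0.12954068 0.09177116] 0.16060344020124603 0.05323535189883423
```

View pics/w6.png

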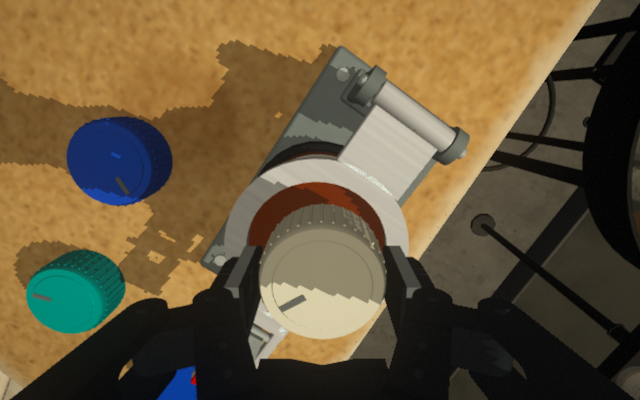

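The lid is held and moving freely, and the mark has kept its angle in the gripper (290,303). I'll lift it to the final height.

```bash
python3 -m inch '[0,0,0.06,0,0,0,-0.2, 0,0,0.12,0,0,0,-0.2, 0,0,0.18,0,0,0,-0.2, 0,0,0.23,0,0,0,-0.2, 0,0,0.257,0,0,0,-0.2, 0,0,0.257,0,0,0,-0.2, 0,0,0.257,0,0,0,-0.2, 0,0,0.257,0,0,0,-0.2]' ; python3 - <<'E'
from h import *
o=manip.observe();print(o['wrist_torque'],o['tool_pos'],o['joint_pos'][6],o['opening'])
s=cam("scene");d=cam("side");a=cv2.imread('pics/scene0.png')[...,::-1].astype(int)
c=s['img'].astype(int)[195:230,255:285];m=(c[...,1]>c[...,0]+12)&(c[...,1]>c[...,2]-5);v,u=np.nonzero(m);print(len(u),u.mean()+255,v.mean()+195)
w=cam("wrist")
# where do lid top rims project if centred over jar axis, level, top at .141
th=np.linspace(0,2*np.pi,60)
cv=w['img'].copy()
for z,col in ((.141,(255,0,0)),(.113,(0,255,0))):
    for q in proj(w,np.c_[.483+.0275*np.cos(th),.129+.0275*np.sin(th),0*th+z]): cv2.circle(cv,tuple(int(t) for t in q),1,col,-1)
ds=d['img'].copy()
for z,r,col in ((.141,.0275,(255,0,0)),(.113,.0275,(0,255,0)),(.093,.02,(0,0,255))):
    for q in proj(d,np.c_[.483+r*np.cos(th),.129+r*np.sin(th),0*th+z]): ds[int(q[1]+.5),int(q[0]+.5)]=col
out=np.hstack([cv2.resize(cv[160:380,200:440],(400,367)),cv2.resize(ds[130:203,300:380],(400,367),interpolation=0)])
cv2.imwrite('pics/f.png',out[...,::-1])
E
```

```text
t: 10.7
tool_pos: [0.4839, 0.1295, 0.1218]
ee_rot: [-1.589, -2.71, 0.001]
ft_force: [-0.2, 0.7, -0.4]
opening: 0.0534
grip_force: 56.3
[-0.05357897 -0.00026132 -0.05050428] [0.48386188 0.12947518 0.12182326] 0.17151716591576524 0.053408264659450665
12 267.75 214.08333333333334
```

View pics/f.png

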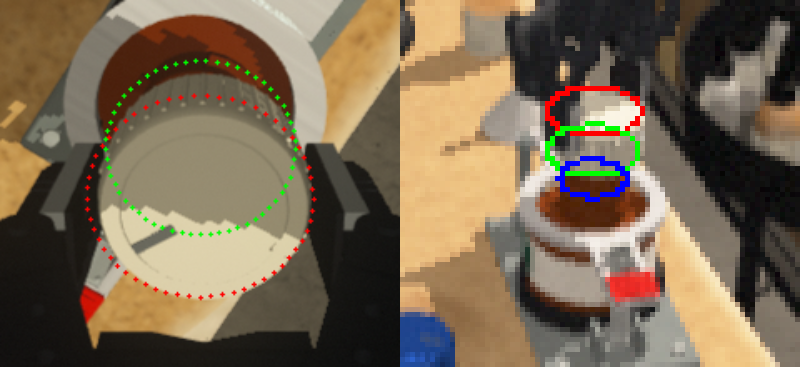

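```bash
python3 -c "
from bench import manip
print(manip.finish_job())"
```

```text
the job is handed in; nothing more can be done
None
```

I handed the job in at about 11 s: the collar is caught shut over the jar, and the lid came free after about 59° of turn. It is held level and centred about 2 cm above the mouth; the jar showed no turn, and nothing else was knowingly touched.

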